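# Check the inside depth of a jar lid on the bench depth gauge

## Robot

A 6-joint arm with a two-finger parallel gripper is mounted at the origin on a cart in front of the work surface, level with it; the furniture and walls round the work are solid. World frame = base frame: x ahead of the robot, y to its left, z up, the work surface at z = 0. Lengths are in m, angles in rad, forces in N, time in s.
With the tool pointing down it reaches from about 0.325 to 0.85 m from the base axis. Payload 15.5 kg.
Tool frame: the origin (TCP) lies on the front face of the gripper's body, between the roots of the fingers; the fingertips stand 78 mm ahead of it and the grasp point (between the pads) lies ctrl.hold_point_z ahead of it (ctrl.hold_point_z is the distance from the TCP to the grasp point, in m); z points along the fingers, x is the direction in which the jaws open and shut, and the axes are right-handed (so a half turn about z gives the same grasp; the last joint's range is limited). The gripper opens to 91 mm and grips with 3 to 60 N. Pads are 32 mm wide; open, the fingers measure 118 mm over their backs; the gripper's body (76 mm by 178 mm) begins 60 mm behind the grasp point.
Start: joints at [-1.351, 0.494, 1.345, -0, 1.302, -0.096], TCP at [0.194, -0.594, 0.292] pointing down, gripper open.
Joint ranges: [-2.91, 2.91], [-0.82, 2.16], [0.22, 2.67], [-1.22, 4.37], [0.12, 2.79], [-3.08, 3.08]. Speed limits (rad/s): [1.89, 1.89, 2.57, 3.01, 3.01, 3.01].

## Interface

Orientations are given as a rotation vector (axis times angle).
In Python, from station import status, camera, finish_job, ctrl gives the robot as it stands. The module is installed in compiled form; this text tells all that it offers.
- The arm moves only by the tool move_arm, never from a script. Its argument "series" is a list of rows, each a list of 3 entries, a list of its own where there are three numbers: the turn, a rotation vector about the world's x, y, z in degrees, then the shift along the world's x, y, z in m, then the finger opening in m, from 0 to 0.0912. In form: [[[rx, ry, rz], [tx, ty, tz], claw], ...]. A call has exactly 5 rows; each row shifts and turns the pose as measured when the row begins; what a row does not reach is not made up. A row lasts 1/8 s, in which the tool goes at most 62.5 mm and 10.7 degrees, less where a joint would pass 70% of its speed; a pose out of reach is approached as far as the arm can. A call is refused whole if a number of a shift passes 0.0625 or a number of a turn 10.7, either way. A call with a gripper value outside its range is refused whole. The fingers move at their own pace and stop on an object; "newtons" is the grip in N (left out, the last holds). Time passes only in rows, so rows that do not move let the fingers close, or fill a call up. It gives the time, the measured TCP pose, the force and the opening at its end, in the units of the state.
- status.get_state(): the state, without advancing time (a new reading comes with each control period).
- camera(name): name is "side" or "top"; returns a dict with "img" (384x512x3 uint8, red, green, blue), "z_map" (384x512 float32, m along the optical axis (not along the pixel's ray), 0 where there is no reading), "K" (3x3 intrinsics, pixels), "cam_to_world" (4x4, takes a point from camera to world coordinates). Camera axes: x right, y up, looking along -z (the intrinsics and any distortion apply to the point x, -y, -z); pixel columns grow to the right and rows downward; lengths in m; the calibration is good to about 2 mm. A picture is of the moment at which its call begins.
- finish_job(): hands the job in, once; it reports no verdict.
The state is a dict: "t": time; "q": joint angles; "joint_velocities": joint speeds; "joint_efforts": joint torques, N m; "position": TCP position; "eef_rot": TCP orientation; "wrist_force": force on the tool from outside, world axes, zero at the start; "moment": the same for the moment, N m; "width": finger opening in m.
Only numpy, scipy, OpenCV 4.12 (cv2) and the standard library are available. Lean on these libraries where they do the work, as an engineer would, in place of code of your own. Each camera call takes 0.05 s, during which the arm holds its last target. There are 200 camera calls.

## Task

Check the inside depth of the loose white jar lid on the dial depth gauge: first fit the flat anvil plate over the gauge's two dowel pins and press it down so that it sits level on the table, then let go of it. Set the lid, rim down as it lies, over the sprung plunger and push it down gently until its rim stands flat on the plate all round. Keep hold of the lid and finish while still holding it down there, so that the dial can be read; leave the other things on the worktop alone.

Things in the scene. Friction and masses are not known exactly. Their poses are not given: they have to be found in the camera images.
- gauge_table (a point): Centre of the top face of the depth gauge's steel table, 98 mm above the worktop. The gauge is a fixed grey stand (foot 104 x 128 mm, x by y) with a dial indicator facing its -x side under a table of 50 (x) x 104 (y) mm. Two upright steel dowel pins, 5 mm thick with rounded tips, rise 6 mm from the table at y = +36 and -36 mm (x = 0) of this frame. z points up; the frame turns with the gauge.
- plunger_tip (a point): Top of the gauge's sprung plunger, a vertical steel rod 6 mm thick with a contact tip 10 mm across, rising through the middle of the table; at rest its top is 26 mm above the table (124 mm above the worktop). It yields straight down as far as 10 mm. Wall cabinets hang over the back of the worktop from 460 mm up: swing the arm round drawn in.
- plunger (a joint): How far the plunger is pushed down, in m: 0 at rest, 0.010 at its own end. Its spring pushes back with 4 N at rest and 0.5 N more for each mm (7 N at 6 mm). With the lid's rim flat on the seated plate it reads about 0.006. The dial's hand turns clockwise from 12 o'clock, one turn for 10 mm; two small markers on the bezel stand at 5 and 7 mm.
- plate_center (a point): Centre of the loose anvil plate, half-way up its thickness. A bare metal plate of 56 (x) x 94 (y) x 8 (z) mm, about 0.1 to 0.2 kg, lying flat, with a 17 mm hole in the middle for the plunger and two 9 mm through holes at y = +36 and -36 mm (x = 0) for the dowel pins; either way round fits. A ring-shaped boss, 28 mm outside and 3 mm high, stands on its upper face round the middle hole and fits loosely inside the lid. Seated, its upper flat face is 8 mm above the table.
- lid_center (a point): Centre of the loose white plastic jar lid, half-way up: 44 mm across, 15 mm high, about 15 g, lying rim (open side) down on the worktop. Inside it is about 34 mm across and 12 mm deep. Its own z axis points down, from its closed top to its open rim.
- jar_black: Bystander, to be left alone: cream jar with a black lid, 44 x 35 mm; origin at the centre of its underside.
- jar_black2: Bystander, to be left alone: second cream jar with a black lid, 44 x 35 mm; origin at the centre of its underside.
- jar_open: Bystander, to be left alone: open white cream jar, 43 x 29 mm; origin at the centre of its underside.
- timer: Bystander, to be left alone: white kitchen timer, 64 x 64 x 19 mm; origin at the centre of its underside.
- label_roll: Bystander, to be left alone: roll of labels lying flat, 68 x 29 mm; origin at the centre of its underside.
- big_lid: Bystander, to be left alone: larger white canister lid, 62 x 20 mm, lying open side up; origin at the centre of its underside.
- pen: Bystander, to be left alone: white ball pen, 145 mm long, lying down; origin at the centre of its underside.

How it is judged:
On the way, in this order (a step that is already met when the one before it is completed fails the run):
1. the anvil plate is on both dowel pins, flat on the table, and is pressed down on it (z of plate_center in the frame of gauge_table between 0.002 and 0.0055 m and horizontal distance between plate_center and gauge_table below 0.004 m and angle between the z axis of plate_center and the z axis of gauge_table, either way round below 0.02 rad and angle between the y axis of plate_center and the y axis of gauge_table, either way round below 0.12 rad and contact force between plate and gauge above 3.5 N), for 0.2 s.
2. the plate is let go, still flat on the table, and the lid pushes the plunger down (z of plate_center in the frame of gauge_table between 0.002 and 0.0055 m and horizontal distance between plate_center and gauge_table below 0.004 m and angle between the z axis of plate_center and the z axis of gauge_table, either way round below 0.02 rad and angle between the y axis of plate_center and the y axis of gauge_table, either way round below 0.12 rad and contact force between the fingers and plate below 0.2 N and contact force between lid and plunger above 1 N and value of joint plunger above 0.001 m), for 0.1 s.
At the end, for the whole second after the job is handed in: Plate flat on the table on both pins (within 1.5 mm); the fingers hold the lid down on the plunger with its rim level on the plate (within 1.3 mm, 2 degrees), plunger 5 to 7 mm down, lid pressing on the plate with 1.5 to 25 N, at rest (z of plate_center in the frame of gauge_table between 0.002 and 0.0055 m and horizontal distance between plate_center and gauge_table below 0.004 m and angle between the z axis of plate_center and the z axis of gauge_table, either way round below 0.02 rad and angle between the y axis of plate_center and the y axis of gauge_table, either way round below 0.12 rad and value of joint plunger between 0.005 and 0.007 m and angle between the z axis of lid_center and the z axis of gauge_table, either way round below 0.035 rad and horizontal distance between lid_center and gauge_table below 0.008 m and z of lid_center in the frame of gauge_table between 0.0135 and 0.0168 m and contact force between lid and plate between 1.5 and 25 N and contact force between lid and plunger above 2 N and contact force between the fingers and lid above 1 N and linear speed of lid below 0.01 m/s); the arm keeps its last pose, push and grip.
It fails at once if a bystander is pushed more than 25 mm (distance of any of jar_black, jar_black2, jar_open, timer, label_roll, big_lid, pen from where it was at the start of the episode above 0.025 m).
It fails at once if the lid is rammed down on the plate with more than 60 N (contact force between lid and plate above 60 N).
It also fails if it takes over 58 s, if anything falls off the work surface, if the arm or the gripper's body presses on something with over 40 N, if the wrist force passes 120 N, or if a joint passes its speed limit or range.

## Working session

There is one attempt and no reset: what is moved stays moved. The work goes in short steps, Python scripts to look and compute and a tool call to move; the robot and the scene stay as the last step left them, time stands still between calls to the robot, and variables do not carry over. Pictures are saved under pics/ and viewed, about 8 in all and at most 12, crops included, and the job is handed in when it is done.

Besides the shell and the picture viewer there is one more tool, called after "Call:" by a JSON object that holds its "name" and its "arguments". move_arm: Moves the arm, as the interface text tells. Its arguments: {"type":"object","properties":{"series":{"type":"array"},"newtons":{"type":"number"}},"required":["series"]}

```bash
mkdir -p pics; ls
cat > h.py <<'E'
import numpy as np, cv2
from station import status, camera, ctrl
def snap(name,fn=None):
    c=camera(name)
    if fn: cv2.imwrite('pics/'+fn,c['img'][:,:,::-1])
    return c
def cloud(c):
    K=c['K'];z=c['z_map'];h,w=z.shape
    u,v=np.meshgrid(np.arange(w),np.arange(h))
    P=np.stack([(u-K[0,2])/K[0,0]*z,-(v-K[1,2])/K[1,1]*z,-z,np.ones_like(z)],-1)
    W=(P@c['cam_to_world'].T)[...,:3]; W[z==0]=np.nan
    return W
E
python3 - <<'E'
from h import *
s=status.get_state(); print(s); print(ctrl.hold_point_z,[a for a in dir(ctrl) if a[0]!='_'])
for n in('side','top'):
    c=snap(n,n+'1.png'); np.savez(n+'1.npz',**c); print(n,c['K'],c['cam_to_world'].round(3))
E
```

```text
pics
{'t': 0.0, 'q': array([-1.35050181e+00,  4.94212526e-01,  1.34612842e+00,  1.62349688e-05,
        1.30251071e+00, -9.55139132e-02]), 'joint_velocities': array([ 0.00237001, -0.0001258 ,  0.00205093, -0.00089096,  0.00014121,
       -0.00014221]), 'joint_efforts': array([-1.45060807e-03, -8.78822279e+01, -3.81853545e+01,  7.06003304e-02,
        5.32332994e-02, -1.02552769e-04]), 'position': array([ 0.19405175, -0.59381106,  0.29162088]), 'eef_rot': array([-2.54243557e+00,  1.84399476e+00,  1.46620223e-03]), 'wrist_force': array([-0.78945822,  0.11195542, -0.42644393]), 'moment': array([-0.03334036,  0.01134962, -0.02407934]), 'width': 0.09115204477055551}
0.0595 ['Unreachable', 'hold_point_z']
side [[418.06840109   0.         248.10235013]
 [  0.         418.06840109 188.96089536]
 [  0.           0.           1.        ]] [[ 0.837  0.233 -0.496 -0.079]
 [-0.548  0.341 -0.764 -0.919]
 [-0.009  0.911  0.413  0.544]
 [ 0.     0.     0.     1.   ]]
top [[387.25923798   0.         258.50224901]
 [  0.         387.25923798 192.13789797]
 [  0.           0.           1.        ]] [[ 1.00e-03  9.87e-01 -1.58e-01  2.55e-01]
 [-1.00e+00  2.00e-03  1.00e-03 -1.03e-01]
 [ 1.00e-03  1.58e-01  9.87e-01  1.23e+00]
 [ 0.00e+00  0.00e+00  0.00e+00  1.00e+00]]
```

View pics/side1.png

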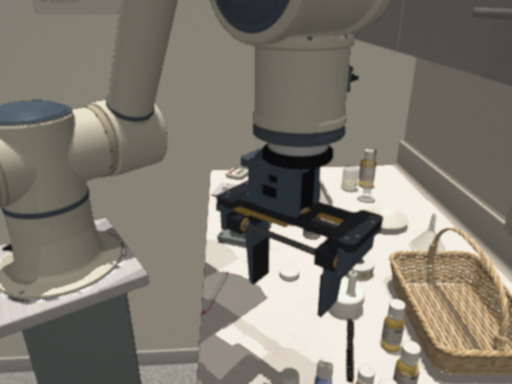

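View pics/top1.png

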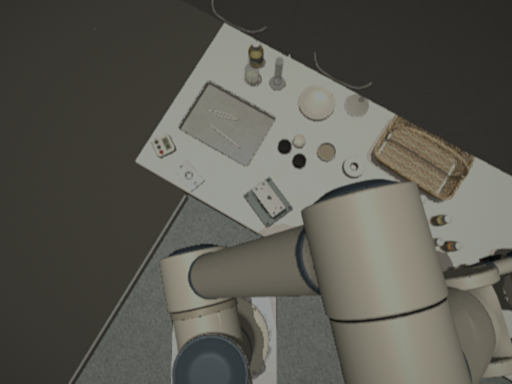

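The side view shows a small white lid-like disc at about (289,272). In the top view the gauge is at (268,200), a plate-like rectangle at (190,175), and the timer at (163,147). I'll enlarge these and measure them.

Run:
```python
from h import *
t=np.load('top1.npz'); s=np.load('side1.npz')
a=cv2.resize(t['img'][120:235,140:370],None,fx=3.4,fy=3.4,interpolation=cv2.INTER_CUBIC)
b=cv2.resize(s['img'][150:310,195:400],None,fx=1.5,fy=1.5,interpolation=cv2.INTER_CUBIC)
cv2.imwrite('pics/crop1.png',a[:,:,::-1])
W=cloud(t)
for n,(u,v) in dict(gauge=(268,200),plate=(190,175),timer=(163,147),roll=(352,167),disc=(326,152),white=(298,141),b1=(285,146),b2=(299,160)).items(): print(n,W[v,u].round(3))
Ws=cloud(s)
for p in [(289,272),(289,268),(280,272),(298,272)]: print(p,Ws[p[1],p[0]].round(4))
# 
for v in range(228,246,2): print(v,[tuple(np.round(Ws[v,u],3)) for u in range(220,248,6)])
```

```text
gauge [ 0.413 -0.133  0.097]
plate [ 0.508  0.118 -0.002]
timer [0.596 0.204 0.017]
roll [ 0.536 -0.41  -0.003]
disc [ 0.585 -0.325  0.001]
white [ 0.614 -0.232  0.027]
b1 [ 0.597 -0.189  0.029]
b2 [ 0.549 -0.233  0.036]
(289, 272) [ 0.3938 -0.3463  0.015 ]
(289, 268) [nan nan nan]
(280, 272) [ 0.3817 -0.3308  0.0105]
(298, 272) [ 0.4092 -0.3575  0.0154]
228 [(np.float64(0.376), np.float64(-0.081), np.float64(0.003)), (np.float64(0.137), np.float64(-0.536), np.float64(0.294)), (np.float64(0.139), np.float64(-0.547), np.float64(0.299)), (np.float64(0.14), np.float64(-0.558), np.float64(0.303)), (np.float64(0.148), np.float64(-0.559), np.float64(0.302))]
230 [(np.float64(0.373), np.float64(-0.085), np.float64(-0.001)), (np.float64(0.369), np.float64(-0.125), np.float64(0.02)), (np.float64(0.138), np.float64(-0.548), np.float64(0.297)), (np.float64(0.141), np.float64(-0.557), np.float64(0.3)), (np.float64(0.147), np.float64(-0.56), np.float64(0.299))]
232 [(np.float64(0.349), np.float64(-0.13), np.float64(0.023)), (np.float64(0.363), np.float64(-0.135), np.float64(0.021)), (np.float64(0
[... 1281 characters left out ...]
.float64(-0.179), np.float64(0.018)), (np.float64(0.381), np.float64(-0.189), np.float64(0.019))]
242 [(np.float64(0.344), np.float64(-0.136), np.float64(-0.001)), (np.float64(0.356), np.float64(-0.146), np.float64(0.0)), (np.float64(0.361), np.float64(-0.165), np.float64(0.008)), (np.float64(0.371), np.float64(-0.177), np.float64(0.011)), (np.float64(0.384), np.float64(-0.184), np.float64(0.01))]
244 [(np.float64(0.338), np.float64(-0.147), np.float64(0.001)), (np.float64(0.351), np.float64(-0.154), np.float64(0.0)), (np.float64(0.363), np.float64(-0.162), np.float64(-0.0)), (np.float64(0.374), np.float64(-0.173), np.float64(0.002)), (np.float64(0.38), np.float64(-0.19), np.float64(0.009))]
```

View pics/crop1.png

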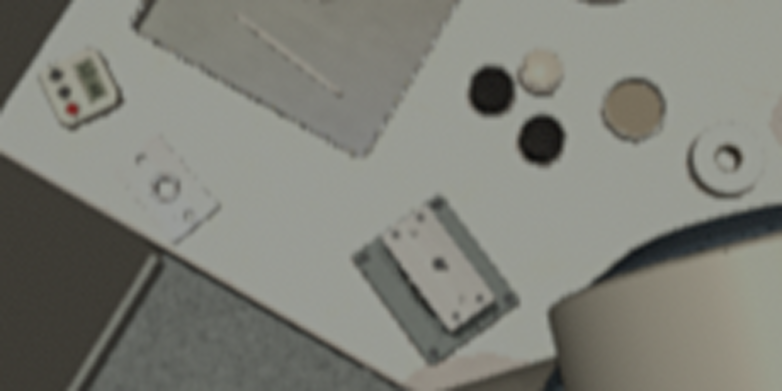

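Both parts show clearly: the plate's hole is at about (189,175) and the gauge centre at about (269,198). I'll fit outlines of each to the gradients of an averaged image.

```bash
cat >> h.py <<'E'
from scipy.optimize import differential_evolution
from scipy.ndimage import map_coordinates
from scipy.spatial.transform import Rotation as Ro
def avg(n,k):
    cs=[camera(n) for _ in range(k)]
    c=dict(cs[0]); c['img']=np.mean([q['img'] for q in cs],0); c['z_map']=np.median([q['z_map'] for q in cs],0); return c
def proj(c,P):
    T=np.linalg.inv(c['cam_to_world']); q=P@T[:3,:3].T+T[:3,3]; K=c['K']; d=-q[:,2]
    return np.stack([q[:,0]/d*K[0,0]+K[0,2],-q[:,1]/d*K[1,1]+K[1,2]],1)
def rect(a,b,z,n=40):
    t=np.linspace(-1,1,n)/2;o=np.ones(n)/2
    x=np.r_[t*a,t*a,o*a,-o*a];y=np.r_[o*b,-o*b,t*b,t*b]
    return np.c_[x,y,0*x+z]
def circ(r,z,x=0,y=0,n=24):
    t=np.linspace(0,2*np.pi,n,endpoint=False); return np.c_[x+r*np.cos(t),y+r*np.sin(t),0*t+z]
def gradmag(c,s=0.7):
    g=cv2.GaussianBlur(c['img'].astype(np.float32).mean(2),(0,0),s)
    return np.hypot(cv2.Sobel(g,cv2.CV_32F,1,0),cv2.Sobel(g,cv2.CV_32F,0,1))
def place(M,p,yaw): return M@Ro.from_euler('z',yaw).as_matrix().T+[p[0],p[1],0]
def fit(c,M,x0,dx,yaw0,dyaw,cap=40):
    G=np.minimum(gradmag(c),cap)
    f=lambda p:-map_coordinates(G,proj(c,place(M,p,p[2]))[:,::-1].T,order=1,mode='nearest').mean()
    r=differential_evolution(f,[(x0[0]-dx,x0[0]+dx),(x0[1]-dx,x0[1]+dx),(yaw0-dyaw,yaw0+dyaw)],seed=1,tol=1e-6,maxiter=300)
    return r.x,-r.fun
def show(c,Ms,box,k,fn):
    u0,v0,u1,v1=box
    a=cv2.resize(np.clip(c['img'],0,255).astype(np.uint8)[v0:v1,u0:u1],None,fx=k,fy=k,interpolation=cv2.INTER_CUBIC)[:,:,::-1].copy()
    a=cv2.convertScaleAbs(a,alpha=1.3)
    for M in Ms:
        for u,v in proj(c,M): cv2.circle(a,(int((u-u0+.5)*k),int((v-v0+.5)*k)),1,(0,0,255),-1)
    cv2.imwrite('pics/'+fn,a)
PL=np.r_[rect(.056,.094,.008),circ(.0085,.011),circ(.014,.011),circ(.0045,.008,0,.036),circ(.0045,.008,0,-.036)]
TB=rect(.050,.104,.098); FT=rect(.104,.128,.0)
E
python3 - <<'E'
from h import *
c=avg('top',10); np.savez('top2.npz',**c)
# yaw: local y axis direction
p,s=fit(c,PL,(.508,.118),.012,np.radians(48),.4); print('plate',p,np.degrees(p[2]),s)
g,s2=fit(c,TB,(.413,-.133),.012,np.radians(35),.3); print('gauge',g,np.degrees(g[2]),s2)
show(c,[place(PL,p,p[2]),place(TB,g,g[2])],(165,140,305,235),5.7,'fit1.png')
W=cloud(c); print(np.nanmedian(W[200:204,262:266,2]))
print(Ro.from_rotvec(status.get_state()['eef_rot']).as_matrix().round(3))
E
```

```text
plate [0.50013231 0.12356731 1.12189767] 64.28000169385143 23.410988
gauge [ 0.40100006 -0.13634757  0.64978276] 37.22980960597593 34.9127311706543
0.0965105746564765
[[ 0.311 -0.951 -0.   ]
 [-0.951 -0.311  0.   ]
 [-0.     0.    -1.   ]]
```

View pics/fit1.png

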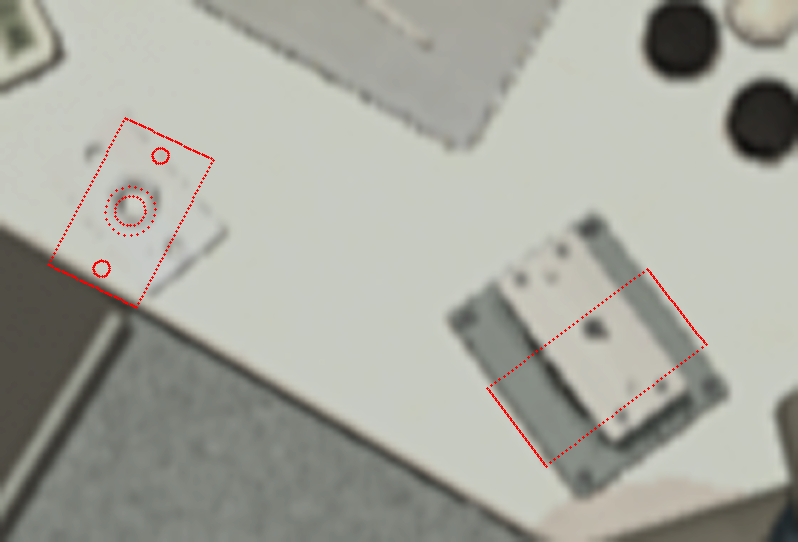

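The overlay shows I started with the wrong yaw sign (both should be around -50°), so I'm refitting.

Run:
```python
from h import *
c=dict(np.load('top2.npz'))
p,s=fit(c,PL,(.508,.118),.012,np.radians(-48),.3); print('plate',p,np.degrees(p[2]),s)
g,s2=fit(c,TB,(.413,-.133),.012,np.radians(-55),.2); print('gauge',g,np.degrees(g[2]),s2)
f,s3=fit(c,FT,(.413,-.133),.015,np.radians(-55),.2); print('foot',f,np.degrees(f[2]),s3)
show(c,[place(PL,p,p[2]),place(TB,g,g[2]),place(np.r_[circ(.003,.124),circ(.0025,.104,0,.036),circ(.0025,.104,0,-.036)],g,g[2])],(165,140,305,235),5.7,'fit2.png')
```

```text
plate [ 0.50518281  0.11739692 -0.86392022] -49.498982727698824 26.908954620361328
gauge [ 0.40839271 -0.14229899 -0.89046226] -51.019729103107196 38.977844
foot [ 0.41728836 -0.13564884 -0.95450389] -54.68904462615991 39.18816375732422
```

View pics/fit2.png

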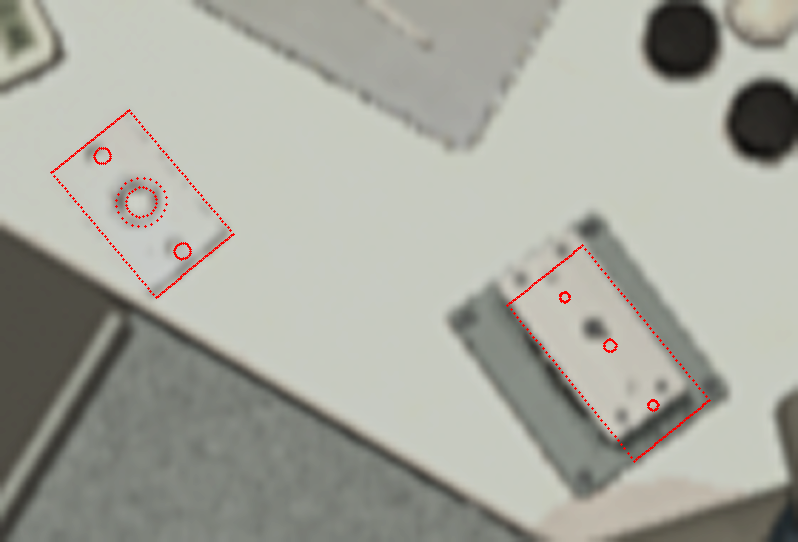

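The gradient fits lock onto shadow edges. I'll use the dark blobs instead: the table's screw dots, the pin dots, the plunger and the plate holes.

```bash
cat >> h.py <<'E'
def ray(c,uv,z):
    K=c['K'];T=c['cam_to_world'];uv=np.atleast_2d(uv)
    d=np.c_[(uv[:,0]-K[0,2])/K[0,0],-(uv[:,1]-K[1,2])/K[1,1],-np.ones(len(uv))]@T[:3,:3].T
    return T[:3,3]+d*((z-T[2,3])/d[:,2])[:,None]
def dark(c,uv,r=2.2,sign=-1):
    g=cv2.GaussianBlur(c['img'].astype(np.float32).mean(2),(0,0),.6); h,w=g.shape
    U,V=np.meshgrid(np.arange(w),np.arange(h))
    p=np.array(uv,float)
    for _ in range(6):
        m=np.hypot(U-p[0],V-p[1])<=r
        wt=sign*(g[m]-np.percentile(g[m],75 if sign<0 else 25)); wt=np.clip(wt,0,None)
        p=np.array([(U[m]*wt).sum(),(V[m]*wt).sum()])/wt.sum()
    return p
E
python3 - <<'E'
from h import *
c=dict(np.load('top2.npz'))
o=lambda x,y:(165+x/5.7-.5,140+y/5.7-.5)
sc=np.array([dark(c,o(*p)) for p in [(562,250),(520,280),(662,385),(620,415)]]); S=ray(c,sc,.098)
print('screws',sc.round(1),S[:,:2].round(4),'centre',S.mean(0).round(4))
d=S[0]+S[1]-S[2]-S[3]; print('gauge yaw',np.degrees(np.arctan2(d[1],d[0]))-90, np.linalg.norm(S[0]-S[1]),np.linalg.norm(d)/2)
pl=dark(c,o(595,328)); print('plunger',pl.round(1),ray(c,pl,.124).round(4))
for p in [(550,277),(630,388)]: q=dark(c,o(*p),1.5); print('pin',q.round(1),ray(c,q,.104).round(4))
h=[dark(c,o(*p)) for p in [(92,152),(175,247)]]; H=ray(c,np.array(h),.008); print('holes',np.round(h,1),H.round(4),H.mean(0).round(4),'yaw',np.degrees(np.arctan2(*(H[0]-H[1])[[1,0]]))-90,np.linalg.norm(H[0]-H[1]))
r=dark(c,o(138,198),4.5); print('ring',r,ray(c,r,.009).round(4))
E
```

```text
screws [[263.1 183.4]
 [255.9 188.5]
 [281.  207.7]
 [274.9 214.2]] [[ 0.4622 -0.1184]
 [ 0.447  -0.0969]
 [ 0.3897 -0.1709]
 [ 0.3703 -0.153 ]] centre [ 0.4173 -0.1348  0.098 ]
gauge yaw -53.92394778216594 0.026308730534273093 0.09225317904479063
plunger [268.8 197.2] [[ 0.4171 -0.1344  0.124 ]]
pin [261.4 188.3] [[ 0.4464 -0.1133  0.104 ]]
pin [275.4 207.6] [[ 0.3893 -0.1541  0.104 ]]
holes [[180.7 166. ]
 [194.7 182.7]] [[0.5353 0.1467 0.008 ]
 [0.4807 0.0998 0.008 ]] [0.508  0.1233 0.008 ] yaw -49.32265120330642 0.07194213093433295
ring [187.18754558 173.91606505] [[0.5091 0.1248 0.009 ]]
```

Call:
{"name": "move_arm", "arguments": {"series": [[[0,0,1.8],[0.018,0.05,0],0.0912],[[0,0,1.8],[0.018,0.05,0],0.0912],[[0,0,1.8],[0.018,0.05,0],0.0912],[[0,0,1.8],[0.018,0.05,0],0.0912],[[0,0,1.8],[0.018,0.05,0],0.0912]], "newtons": 40}}

```text
t: 1.23
position: [0.2847, -0.34, 0.2919]
eef_rot: [2.679, -1.638, 0.004]
wrist_force: [1.3, -0.4, 0.1]
width: 0.0911
```

Call:
{"name": "move_arm", "arguments": {"series": [[[0,0,1.4],[0.0223,0.0463,0],0.0912],[[0,0,1.4],[0.0223,0.0463,0],0.0912],[[0,0,1.4],[0.0223,0.0463,0],0.0912],[[0,0,1.4],[0.0223,0.0463,0],0.0912],[[0,0,1.4],[0.0223,0.0463,0],0.0912]]}}

```text
t: 1.85
position: [0.3985, -0.1008, 0.2933]
eef_rot: [2.776, -1.468, 0.01]
wrist_force: [0.7, -0.2, -0.5]
width: 0.0912
```

Call:
{"name": "move_arm", "arguments": {"series": [[[0,0,1.4],[0.0223,0.0463,0],0.0912],[[0,0,1.4],[0.0223,0.0463,-0.02],0.0912],[[0,0,1.4],[0.0223,0.0463,-0.04],0.0912],[[0,0,1.2],[0.0223,0.0463,-0.04],0.0912],[[0,0,1.2],[0.0223,0.0463,-0.04],0.0912]]}}

```text
t: 2.48
position: [0.5108, 0.1303, 0.1607]
eef_rot: [-2.857, 1.298, -0.027]
wrist_force: [1.5, -0.8, 0.2]
width: 0.0911
```

Call:
{"name": "move_arm", "arguments": {"series": [[[0,0,0],[-0.003,-0.007,0],0.0912],[[0,0,0],[0,0,-0.02],0.0912],[[0,0,0],[0,0,-0.02],0.0912],[[0,0,0],[0,0,-0.02],0.0912],[[0,0,0],[0,0,0],0.0912]]}}

```text
t: 3.1
position: [0.508, 0.1242, 0.0983]
eef_rot: [-2.86, 1.293, -0.025]
wrist_force: [0.2, 0.9, 0.4]
width: 0.0912
```

```bash
cat >> h.py <<'E'
def st():
    s=status.get_state();R=Ro.from_rotvec(s['eef_rot']).as_matrix()
    print('t %.2f'%s['t'],'pos',s['position'].round(4),'yaw %.2f'%np.degrees(np.arctan2(R[1,0],R[0,0])),'tilt fix (deg about x,y)',np.degrees(np.cross(R[:,2],[0,0,-1]))[:2].round(2),'F',s['wrist_force'].round(1),'M',s['moment'].round(2),'w %.4f'%s['width'],'q',s['q'].round(2))
    return s,R
E
python3 - <<'E'
from h import *
st()
c=avg('side',1); np.savez('s3.npz',**c)
u,v=proj(c,np.array([[.508,.1235,.004]]))[0]; print(u,v)
u,v=int(u),int(v); show(c,[place(PL,(.508,.1235),np.radians(-49.3))],(max(0,u-65),v-50,u+65,v+45),5.5,'s3.png')
E
```

```text
t 3.10 pos [0.508  0.1242 0.0983] yaw -48.67 tilt fix (deg about x,y) [0.24 0.91] F [0.2 0.9 0.4] M [0.01 0.01 0.1 ] w 0.0912 q [ 0.13  0.63  1.79 -0.01  0.7   0.99]
224.3153177720339 188.99011974837927
```

View pics/s3.png

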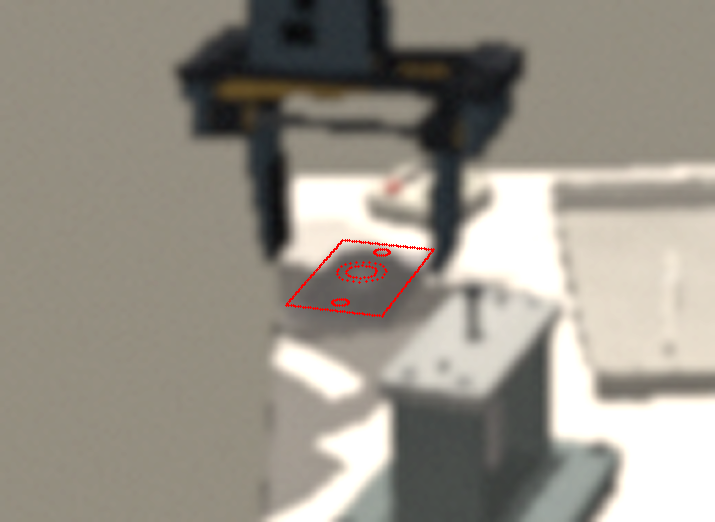

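The plate lies between the open fingers, with the outline matching it at about (360,275). I'll level the tool, go down and grip.

Call:
{"name": "move_arm", "arguments": {"series": [[[0.25,0.9,-0.6],[0,-0.0005,-0.008],0.0912],[[0,0,0],[0,0,-0.006],0.0912],[[0,0,0],[0,0,-0.003],0.0912],[[0,0,0],[0,0,0],0.06],[[0,0,0],[0,0,0],0.05]], "newtons": 40}}

```text
t: 3.78
position: [0.5096, 0.1234, 0.0832]
eef_rot: [-2.853, 1.31, -0.005]
wrist_force: [0.7, 1.0, -0.3]
width: 0.0741
```

```bash
python3 -c "
from h import *
st()"
```

```text
t 3.77 pos [0.5096 0.1234 0.0832] yaw -49.34 tilt fix (deg about x,y) [-0.05  0.21] F [ 0.7  1.  -0.3] M [ 0.   -0.01  0.04] w 0.0741 q [0.12 0.66 1.79 0.   0.69 0.98]
```

Call:
{"name": "move_arm", "arguments": {"series": [[[0,0.2,0],[-0.001,0,-0.0035],0.065],[[0,0,0],[0,0,0],0.05],[[0,0,0],[0,0,0],0.05],[[0,0,0],[0,0,0],0.05],[[0,0,0],[0,0,0],0.05]], "newtons": 40}}

```text
t: 4.4
position: [0.5085, 0.1235, 0.0797]
eef_rot: [-2.854, 1.311, 0.0]
wrist_force: [-0.3, -0.5, -0.5]
width: 0.0556
```

```bash
python3 -c "
from h import *
st()"
```

```text
t 4.40 pos [0.5085 0.1235 0.0797] yaw -49.33 tilt fix (deg about x,y) [-0.05  0.01] F [-0.3 -0.5 -0.5] M [ 0.01 -0.07 -0.02] w 0.0556 q [0.12 0.66 1.79 0.   0.68 0.98]
```

Call:
{"name": "move_arm", "arguments": {"series": [[[0,0,0],[0,0,0.02],0.05],[[0,0,0],[0,0,0.035],0.05],[[0,0,0],[0,0,0.035],0.05],[[0,0,0],[0,0,0.035],0.05],[[0,0,0],[0,0,0.03],0.05]]}}

```text
t: 5.03
position: [0.5063, 0.1232, 0.2368]
eef_rot: [2.853, -1.31, -0.009]
wrist_force: [0.2, 0.4, -1.3]
width: 0.0553
```

Call:
{"name": "move_arm", "arguments": {"series": [[[0,0,-0.7],[-0.012,-0.03,0],0.05],[[0,0,-0.7],[-0.012,-0.03,0],0.05],[[0,0,-0.7],[-0.012,-0.03,0],0.05],[[0,0,-0.7],[-0.012,-0.03,0],0.05],[[0,0,0],[0,0,0],0.05]]}}

```text
t: 5.65
position: [0.4571, 0.0006, 0.2394]
eef_rot: [-2.822, 1.381, 0.002]
wrist_force: [0.6, 0.4, -1.1]
width: 0.0557
```

Run:
```python
from h import *
st()
```

```text
t 5.65 pos [0.4571 0.0006 0.2394] yaw -52.14 tilt fix (deg about x,y) [-0.04 -0.07] F [ 0.6  0.4 -1.1] M [ 0.05 -0.06  0.04] w 0.0557 q [-0.13  0.33  1.81  0.    1.    0.78]
```

Call:
{"name": "move_arm", "arguments": {"series": [[[0,0,-0.6],[-0.01,-0.034,-0.002],0.05],[[0,0,-0.6],[-0.01,-0.034,-0.002],0.05],[[0,0,-0.5],[-0.01,-0.034,-0.002],0.05],[[0,0,-0.5],[-0.0096,-0.0325,-0.002],0.05],[[0,0,0],[0,0,0],0.05]]}}

```text
t: 6.28
position: [0.4179, -0.1356, 0.2313]
eef_rot: [-2.794, 1.433, 0.0]
wrist_force: [1.0, 0.2, -1.6]
width: 0.0553
```

Run:
```python
from h import *
s,R=st()
c=avg('side',6); np.savez('s4.npz',**c)
p=s['position']; zb=p[2]-.0797  # plate bottom height
M=place(PL,p[:2],np.radians(-54.3)); M[:,2]+=zb
g=place(np.r_[TB,circ(.005,.124),circ(.0025,.104,0,.036),circ(.0025,.104,0,-.036)],(.4175,-.134),np.radians(-54.3))
u,v=proj(c,np.array([[.4175,-.134,.12]]))[0].astype(int); print(u,v)
show(c,[M,g],(u-50,v-40,u+50,v+35),7.5,'s4.png')
```

```text
t 6.28 pos [ 0.4179 -0.1356  0.2313] yaw -54.28 tilt fix (deg about x,y) [-0.07  0.03] F [ 1.   0.2 -1.6] M [-0.01 -0.    0.02] w 0.0553 q [-0.45  0.32  1.86  0.    0.96  0.5 ]
243 190
```

View pics/s4.png

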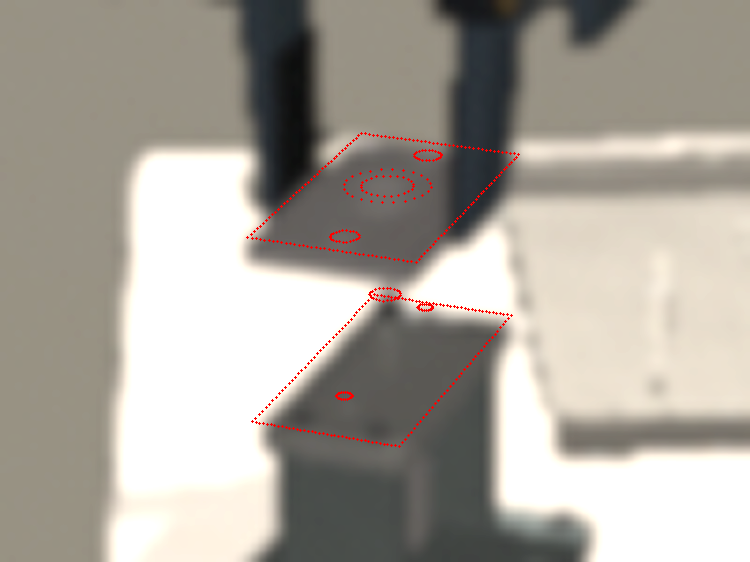

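The plate is hovering over the gauge, and both overlays are shifted up by about the same amount (roughly 10 crop px), so alignment looks close. I'll measure each shift numerically.

```bash
cat >> h.py <<'E'
def imshift(c,M,r=4,s=.7,cap=80):
    G=np.minimum(gradmag(c,s),cap); uv=proj(c,M); best=[]
    for du in np.arange(-r,r+.01,.1):
        for dv in np.arange(-r,r+.01,.1):
            best.append((map_coordinates(G,(uv+[du,dv])[:,::-1].T,order=1).mean(),round(du,2),round(dv,2)))
    best.sort(reverse=True); return best
def seg(a,b,n=40): t=np.linspace(0,1,n)[:,None]; return np.array(a)*(1-t)+np.array(b)*t
E
python3 - <<'E'
from h import *
c=dict(np.load('s4.npz')); yaw=np.radians(-54.3)
def scale(P):
    # px per mm in gauge x, y, z
    base=proj(c,place(np.array([P]),(.4175,-.134),yaw))[0]
    return [proj(c,place(np.array([np.array(P)+d]),(.4175,-.134),yaw))[0]-base for d in np.eye(3)*.001]
print('px per mm x,y,z',np.round(scale((0,0,.1)),3))
a,b=.025,.052
print('corners', {(i,j):proj(c,place(np.array([[i*a,j*b,.098]]),(.4175,-.134),yaw))[0].round(1).tolist() for i in(-1,1) for j in(-1,1)})
T={'table-topface':rect(.05,.104,.098)}
for k,M in T.items():
    B=imshift(c,place(M,(.4175,-.134),yaw)); print(k,B[0],B[20])
p=np.array([.4179,-.1356]);zb=.2313-.0797
a,b=.028,.047
def E(sx,sy,z): return [sx*a,sy*b,z]
for nm,sgn in(('near',-1),('far',1)):
  for h in(0,.008):
    M=np.r_[seg(E(-1,sgn,zb+h),E(1,sgn,zb+h)),seg(E(-1,sgn,zb+h),[-a,sgn*.02,zb+h],20),seg(E(1,sgn,zb+h),[a,sgn*.02,zb+h],20)]
    B=imshift(c,place(M,p,yaw)); print(nm,h,B[0],B[20])
# full rows: intensity around plunger
dp=dark(c,proj(c,np.array([[.4175,-.134,.124]]))[0]+[.2,1.5],2); print('plunger',dp,proj(c,np.array([[.4175,-.134,.124]]))[0])
E
```

```text
px per mm x,y,z [[ 0.378  0.06 ]
 [ 0.149 -0.165]
 [-0.005 -0.367]]
corners {(-1, -1): [226.2, 205.7], (-1, 1): [242.4, 188.8], (1, -1): [245.8, 209.0], (1, 1): [260.6, 191.6]}
table-topface (np.float32(61.511375), np.float64(0.3), np.float64(3.2)) (np.float32(61.319824), np.float64(-0.2), np.float64(3.1))
near 0 (np.float32(80.0), np.float64(-1.3), np.float64(-0.6)) (np.float32(80.0), np.float64(-1.6), np.float64(-0.9))
near 0.008 (np.float32(80.0), np.float64(-1.2), np.float64(2.6)) (np.float32(80.0), np.float64(-1.5), np.float64(2.4))
far 0 (np.float32(72.148735), np.float64(1.1), np.float64(-1.7)) (np.float32(72.02086), np.float64(0.7), np.float64(-1.7))
far 0.008 (np.float32(72.23554), np.float64(1.1), np.float64(1.3)) (np.float32(72.12493), np.float64(0.6), np.float64(1.3))
plunger [244.331357   191.92441095] [243.86925468 188.78963317]
```

Run:
```python
from h import *
c=dict(np.load('s4.npz')); yaw=np.radians(-54.3)
G=cv2.GaussianBlur(c['img'].astype(np.float32).mean(2),(0,0),.5)
def edge(P0,P1,origin,n=15,L=5):
    # mean signed perpendicular offset (px) of the strongest edge from the predicted segment
    uv=proj(c,place(seg(P0,P1,n),origin,yaw)); d=uv[-1]-uv[0]; d/=np.linalg.norm(d); nrm=np.array([-d[1],d[0]])
    t=np.arange(-L,L+.01,.1); pr=np.mean([map_coordinates(G,(q+t[:,None]*nrm)[:,::-1].T,order=1) for q in uv],0)
    g=np.gradient(pr,.1); pk=[(round(t[i],1),round(g[i],1)) for i in range(2,len(t)-2) if abs(g[i])==max(abs(g[i-2:i+3])) and abs(g[i])>8]
    return nrm.round(2).tolist(),pk
p=(.4179,-.1356);zb=.2313-.0797;g=(.4175,-.134)
for nm,o,a,b,zs,ys in(('table',g,.025,.052,(.098,),(.045,)),('plate',p,.028,.047,(zb,zb+.008),(.02,))):
  for z in zs:
    print(nm,round(z,3))
    print(' near y-',edge([-.8*a,-b,z],[.8*a,-b,z],o)); print(' far y+',edge([-.8*a,b,z],[.8*a,b,z],o))
    if nm=='table': print(' x-',edge([-a,-.045,z],[-a,.03,z],o),' x+',edge([a,-.045,z],[a,.045,z],o))
    else:
        print(' x- near',edge([-a,-.045,z],[-a,-.022,z],o)); print(' x+ near',edge([a,-.045,z],[a,-.022,z],o)); print(' x- far',edge([-a,.045,z],[-a,.022,z],o)); print(' x+ far',edge([a,.045,z],[a,.022,z],o))
```

```text
table 0.098
 near y- ([-0.17, 0.99], [(np.float64(-4.0), np.float32(-8.2)), (np.float64(-3.0), np.float32(-8.8))])
 far y+ ([-0.15, 0.99], [(np.float64(-4.3), np.float32(9.1)), (np.float64(-3.0), np.float32(10.4)), (np.float64(-2.4), np.float32(8.8)), (np.float64(0.8), np.float32(-40.2))])
 x- ([0.72, 0.69], [(np.float64(1.3), np.float32(-50.5))])  x+ ([0.76, 0.65], [(np.float64(1.6), np.float32(8.6)), (np.float64(2.5), np.float32(12.1)), (np.float64(3.6), np.float32(11.8)), (np.float64(4.8), np.float32(11.0))])
plate 0.152
 near y- ([-0.15, 0.99], [(np.float64(0.1), np.float32(39.9))])
 far y+ ([-0.13, 0.99], [])
 x- near ([0.68, 0.73], [(np.float64(-2.1), np.float32(-36.2)), (np.float64(-1.8), np.float32(-36.4)), (np.float64(2.6), np.float32(16.1)), (np.float64(3.0), np.float32(16.6)), (np.float64(3.7), np.float32(18.2)), (np.float64(4.0), np.float32(18.9)), (np.float64(4.4), np.float32(19.2)), (np.float64(4.7), np.float32(19.4))])
 x+ near ([0.73, 0.68], [(np.float64(-0.5), np.float32(47.7))])
 x- far ([-0.68, -0.73], [(np.float64(1.3), np.float32(22.1)), (np.float64(4.6), np.float32(-30.6))])
 x+ far ([-0.73, -0.68], [(np.float64(-0.7), np.float32(-30.2))])
plate 0.16
 near y- ([-0.15, 0.99], [(np.float64(3.3), np.float32(40.2))])
 far y+ ([-0.13, 0.99], [])
 x- near ([0.68, 0.74], [(np.float64(0.4), np.float32(-22.8))])
 x+ near ([0.72, 0.69], [(np.float64(1.9), np.float32(45.7))])
 x- far ([-0.68, -0.74], [(np.float64(-0.8), np.float32(23.7)), (np.float64(2.2), np.float32(-22.7)), (np.float64(4.4), np.float32(-9.9))])
 x+ far ([-0.72, -0.69], [(np.float64(-4.7), np.float32(-11.3)), (np.float64(-3.7), np.float32(-10.1)), (np.float64(-3.3), np.float32(-10.3)), (np.float64(-3.0), np.float32(-10.6)), (np.float64(-0.5), np.float32(-14.7)), (np.float64(0.6), np.float32(-14.1))])
```

Top-camera and side-camera estimates disagree by 1–3 mm in the gauge's x. I'll come down to just above the pins and check from close by.

Call:
{"name": "move_arm", "arguments": {"series": [[[0,0,0],[0.0005,0.0007,-0.012],0.05],[[0,0,0],[0,0,-0.01],0.05],[[0,0,0],[0,0,-0.01],0.05],[[0,0,0],[0,0,-0.008],0.05],[[0,0,0],[0,0,0],0.05]]}}

```text
t: 7.2
position: [0.4187, -0.1317, 0.1879]
eef_rot: [-2.798, 1.425, 0.002]
wrist_force: [0.6, 0.2, -0.9]
width: 0.0556
```

Run:
```python
from h import *
s,R=st()
c=avg('side',6); np.savez('s5.npz',**c)
show(c,[],(208,160,278,215),11,'s5.png')
```

```text
t 7.20 pos [ 0.4187 -0.1317  0.1879] yaw -53.99 tilt fix (deg about x,y) [-0.12 -0.03] F [ 0.6  0.2 -0.9] M [-0.03 -0.01 -0.02] w 0.0556 q [-0.44  0.39  1.91  0.    0.84  0.5 ]
```

View pics/s5.png

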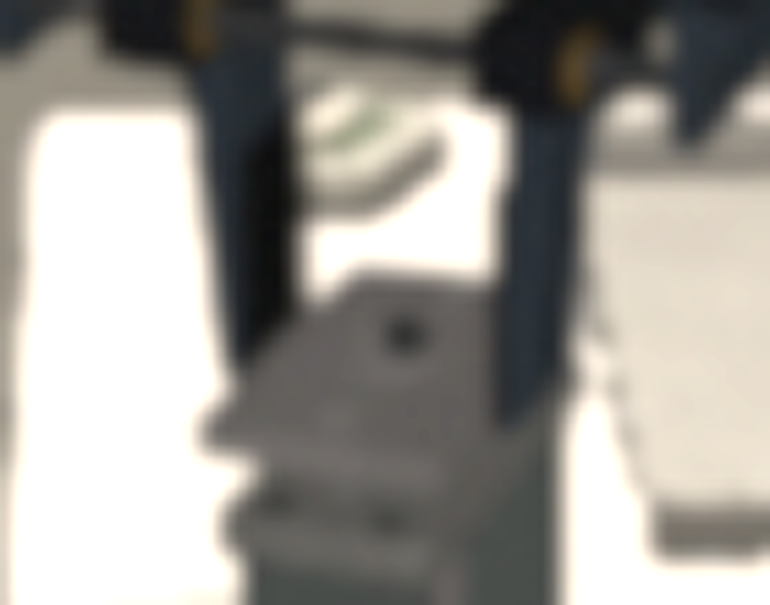

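The plunger tip (dark spot at (403,335)) is coming up inside the boss ring without touching. I'll measure plate and table edges again at this height.

```bash
cat > e.py <<'E'
from h import *
def run(fn,p,zt,yaw=np.radians(-54.2),g=(.4175,-.134)):
    c=dict(np.load(fn)); G=cv2.GaussianBlur(c['img'].astype(np.float32).mean(2),(0,0),.5)
    def edge(P0,P1,o,n=15,L=4):
        uv=proj(c,place(seg(P0,P1,n),o,yaw)); d=uv[-1]-uv[0]; d/=np.linalg.norm(d); nr=np.array([-d[1],d[0]])
        t=np.arange(-L,L+.01,.1); pr=np.mean([map_coordinates(G,(q+t[:,None]*nr)[:,::-1].T,order=1) for q in uv],0); g=np.gradient(pr,.1)
        return nr.round(2).tolist(),[(float(t[i].round(1)),float(g[i].round(0))) for i in range(3,len(t)-3) if abs(g[i])==max(abs(g[i-3:i+4])) and abs(g[i])>5]
    for nm,o,a,b,z in(('table',g,.025,.052,.098),('plate top',p,.028,.047,zt),('plate bot',p,.028,.047,zt-.008)):
        print(nm)
        for k,A,B in(('x- near',[-a,-b+.002,z],[-a,-b+.010,z]),('x- midnear',[-a,-.045,z],[-a,-.022,z]),('x- far',[-a,.02,z],[-a,.045,z]),('far',[-.8*a,b,z],[.3*a,b,z]),('near',[-.8*a,-b,z],[.8*a,-b,z]),('x+ near',[a,-.045,z],[a,-.022,z])): print('  ',k,*edge(A,B,o))
    q=proj(c,np.array([[g[0],g[1],.124]]))[0]; print('plunger pred',q.round(2),'dark',dark(c,q+[.4,1],2).round(2))
    u,v=np.round(q).astype(int); print(G[v-4:v+7,u-7:u+8].astype(int))
E
python3 -c "
from e import *
run('s5.npz',(.4187,-.1317),.1162)"
```

```text
table
   x- near [0.72, 0.69] [(1.3, -46.0)]
   x- midnear [0.72, 0.69] [(-2.1, 13.0), (1.4, -36.0)]
   x- far [0.72, 0.69] []
   far [-0.15, 0.99] []
   near [-0.17, 0.99] [(-3.0, -7.0), (-2.0, -6.0)]
   x+ near [0.76, 0.65] []
plate top
   x- near [0.71, 0.71] [(0.5, -47.0)]
   x- midnear [0.71, 0.71] [(0.3, -33.0)]
   x- far [0.71, 0.71] [(0.9, -39.0)]
   far [-0.14, 0.99] [(-3.4, 7.0), (1.0, -40.0)]
   near [-0.16, 0.99] [(1.4, 6.0), (2.4, 7.0)]
   x+ near [0.75, 0.66] []
plate bot
   x- near [0.71, 0.7] [(-1.5, -36.0), (2.0, 21.0)]
   x- midnear [0.71, 0.7] [(-1.7, -40.0), (2.1, 11.0)]
   x- far [0.71, 0.7] [(-1.3, -27.0)]
   far [-0.15, 0.99] [(-1.8, -39.0)]
   near [-0.16, 0.99] [(-0.6, 6.0), (2.4, -7.0), (3.3, -6.0)]
   x+ near [0.76, 0.65] []
plunger pred [243.87 188.79] dark [244.4  189.94]
[[178 166 137 112 101 100 101 104 107 110 115 120 127 131 126]
 [144 127 100  83  77  76  77  77  78  79  83  87  91  93  88]
 [107  94  79  74  73  72  71  70  70  71  74  77  78  76  70]
 [ 82  78  74  73  73  70  66  62  63  67  72  74  74  72  67]
 [ 74  73  74  75  74  68  58  51  52  60  68  72  73  71  67]
 [ 73  73  74  76  75  68  55  44  46  56  67  72  73  72  67]
 [ 74  74  75  77  77  71  60  51  53  61  69  73  73  72  66]
 [ 74  74  76  77  78  76  70  66  66  70  74  74  74  72  67]
 [ 74  74  76  77  79  79  78  77  76  76  76  74  73  71  66]
 [ 74  74  75  76  78  79  79  79  77  76  74  73  72  71  66]
 [ 74  74  74  75  75  76  76  75  74  73  73  72  72  71  66]]
```

Both side measurements agree: the plate sits about 3 mm low in gauge x and 1 mm high in gauge y. I'll correct that first, then descend.

Call:
{"name": "move_arm", "arguments": {"series": [[[0,0,-0.2],[0.001,-0.0033,0],0.05],[[0,0,0],[0,0,0],0.05],[[0,0,0],[0,0,0],0.05],[[0,0,0],[0,0,0],0.05],[[0,0,0],[0,0,0],0.05]]}}

```text
t: 8.12
position: [0.4204, -0.1356, 0.1894]
eef_rot: [-2.795, 1.431, -0.002]
wrist_force: [0.0, -0.0, -2.3]
width: 0.0555
```

Run:
```python
from e import *
s,R=st(); c=avg('side',6); np.savez('s6.npz',**c)
p=s['position']; run('s6.npz',p[:2],p[2]-.0717)
```

```text
t 8.12 pos [ 0.4204 -0.1356  0.1894] yaw -54.21 tilt fix (deg about x,y) [-0.04  0.12] F [ 0.  -0.  -2.3] M [-0.03 -0.01 -0.01] w 0.0555 q [-0.45  0.39  1.91  0.    0.84  0.5 ]
table
   x- near [0.72, 0.69] [(1.3, -47.0)]
   x- midnear [0.72, 0.69] [(-1.8, 7.0), (1.4, -38.0)]
   x- far [0.72, 0.69] []
   far [-0.15, 0.99] []
   near [-0.17, 0.99] [(-3.0, -7.0), (-2.0, -6.0)]
   x+ near [0.76, 0.65] []
plate top
   x- near [0.71, 0.7] [(0.8, -48.0)]
   x- midnear [0.71, 0.7] [(-3.2, -12.0), (0.5, -31.0)]
   x- far [0.71, 0.7] [(0.7, -41.0)]
   far [-0.14, 0.99] [(1.2, -40.0)]
   near [-0.16, 0.99] []
   x+ near [0.76, 0.65] []
plate bot
   x- near [0.72, 0.7] [(-1.3, -40.0), (1.7, 12.0)]
   x- midnear [0.72, 0.7] [(-1.4, -42.0), (1.8, 6.0)]
   x- far [0.72, 0.7] [(-1.2, -30.0), (3.7, -6.0)]
   far [-0.15, 0.99] [(-1.6, -39.0)]
   near [-0.16, 0.99] [(2.6, -7.0), (3.5, -6.0)]
   x+ near [0.76, 0.65] []
plunger pred [243.87 188.79] dark [244.26 189.96]
[[147 179 172 142 114 100  99 101 105 108 110 114 119 124 130]
 [126 150 136 105  84  77  76  77  77  78  79  81  85  90  93]
 [ 97 112 100  82  74  72  71  70  71  71  72  74  76  78  77]
 [ 75  83  80  74  72  70  65  62  63  67  71  73  74  74  73]
 [ 69  73  74  73  72  66  57  50  53  61  70  73  73  73  72]
 [ 71  73  73  73  71  64  52  44  47  59  71  74  74  73  71]
 [ 73  74  74  74  72  67  57  51  53  63  73  76  75  73  71]
 [ 74  74  74  75  75  73  68  65  67  72  77  77  76  73  71]
 [ 74  74  74  75  77  77  77  77  77  79  79  78  75  74  72]
 [ 74  74  74  74  75  77  78  79  80  79  77  75  74  73  72]
 [ 74  74  74  74  74  75  76  76  76  75  74  73  72  72  72]]
```

Call:
{"name": "move_arm", "arguments": {"series": [[[0,0,0],[0,0.0003,-0.004],0.05],[[0,0,0],[0,0,-0.003],0.05],[[0,0,0],[0,0,-0.002],0.05],[[0,0,0],[0,0,-0.002],0.05],[[0,0,0],[0,0,0],0.05]]}}

```text
t: 9.05
position: [0.4203, -0.1351, 0.1777]
eef_rot: [-2.795, 1.43, -0.002]
wrist_force: [-0.8, 1.2, 7.4]
width: 0.0559
```

```bash
python3 -c "
from h import *
st()"
```

```text
t 9.05 pos [ 0.4203 -0.1351  0.1777] yaw -54.20 tilt fix (deg about x,y) [-0.06  0.12] F [-0.8  1.2  7.4] M [ 0.36  0.37 -0.04] w 0.0559 q [-0.45  0.41  1.92  0.    0.81  0.5 ]
```

It reached exactly the seated height (z 0.1777), with about 9 N of reaction. I'll press a little more, hold, then check.

Call:
{"name": "move_arm", "arguments": {"series": [[[0,0,0],[0,0,-0.0015],0.05],[[0,0,0],[0,0,0],0.05],[[0,0,0],[0,0,0],0.05],[[0,0,0],[0,0,0],0.05],[[0,0,0],[0,0,0],0.05]]}}

```text
t: 9.68
position: [0.4203, -0.1351, 0.1773]
eef_rot: [-2.795, 1.43, -0.004]
wrist_force: [-0.9, 1.8, 2.6]
width: 0.0557
```

Run:
```python
from h import *
st(); c=avg('side',4); np.savez('s7.npz',**c)
show(c,[],(208,165,278,220),11,'s7.png')
```

```text
t 9.68 pos [ 0.4203 -0.1351  0.1773] yaw -54.20 tilt fix (deg about x,y) [-0.04  0.17] F [-0.9  1.8  2.6] M [0.26 0.15 0.06] w 0.0557 q [-0.45  0.42  1.92  0.    0.8   0.5 ]
```

View pics/s7.png

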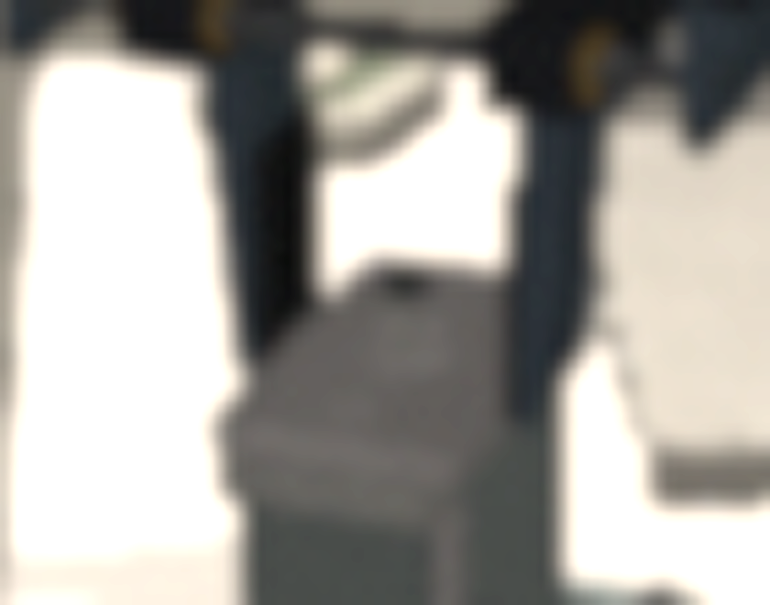

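The plate and table now look like one block, with the plate seated. The push decays on rows that don't move, so I'll press steadily for five rows.

Call:
{"name": "move_arm", "arguments": {"series": [[[0,0,0],[0,0,-0.002],0.05],[[0,0,0],[0,0,-0.002],0.05],[[0,0,0],[0,0,-0.002],0.05],[[0,0,0],[0,0,-0.002],0.05],[[0,0,0],[0,0,-0.002],0.05]]}}

```text
t: 10.5
position: [0.4204, -0.1347, 0.1743]
eef_rot: [-2.795, 1.429, -0.012]
wrist_force: [-9.9, 5.4, 54.8]
width: 0.0554
```

```bash
python3 -c "
from h import *
st()"
```

```text
t 10.50 pos [ 0.4204 -0.1347  0.1743] yaw -54.16 tilt fix (deg about x,y) [0.09 0.46] F [-9.9  5.4 54.8] M [1.07 1.88 0.05] w 0.0554 q [-0.45  0.42  1.93  0.    0.79  0.5 ]
```

54.8 N is more than enough pressing, and I won't push harder than that. Now unload, open the fingers, then rise.

Call:
{"name": "move_arm", "arguments": {"series": [[[0,0.4,0],[0,0,0.001],0.05],[[0,0,0],[0,0,0.0],0.075],[[0,0,0],[0,0,0],0.0912],[[0,0,0],[0,0,0.0],0.0912],[[0,0,0],[0,0,0.0],0.0912]]}}

```text
t: 11.12
position: [0.4206, -0.1349, 0.1753]
eef_rot: [2.796, -1.43, 0.004]
wrist_force: [0.3, -0.3, 1.1]
width: 0.0901
```

```bash
python3 -c "
from h import *
st()"
```

```text
t 11.12 pos [ 0.4206 -0.1349  0.1753] yaw -54.16 tilt fix (deg about x,y) [0.11 0.11] F [ 0.3 -0.3  1.1] M [-0.01 -0.03 -0.02] w 0.0901 q [-0.45  0.42  1.92 -0.    0.8   0.5 ]
```

Call:
{"name": "move_arm", "arguments": {"series": [[[0,0,0],[0,0,0.02],0.0912],[[0,0,0],[0,0,0.03],0.0912],[[0,0,0],[0,0,0.03],0.0912],[[0,0,0],[0,0.05,0.01],0.0912],[[0,0,0],[0,0.05,0],0.0912]]}}

```text
t: 11.75
position: [0.4208, -0.0351, 0.2677]
eef_rot: [2.793, -1.438, 0.004]
wrist_force: [0.7, 0.1, -0.4]
width: 0.0907
```

Call:
{"name": "move_arm", "arguments": {"series": [[[0,0,0],[0,0.05,0],0.0912],[[0,0,0],[0,0.05,0],0.0912],[[0,0,0],[0,0,0],0.0912],[[0,0,0],[0,0,0],0.0912],[[0,0,0],[0,0,0],0.0912]]}}

```text
t: 12.38
position: [0.4202, 0.0695, 0.268]
eef_rot: [-2.795, 1.434, -0.005]
wrist_force: [-0.3, -0.5, -0.3]
width: 0.0915
```

Run:
```python
from h import *
st(); c=avg('top',8); np.savez('t8.npz',**c); s=avg('side',6); np.savez('s8.npz',**s)
a=cv2.resize(np.clip(c['img'][150:270,240:370]*1.2,0,255).astype(np.uint8),(520,480),interpolation=cv2.INTER_CUBIC)
show(s,[],(205,160,305,290),4,'tmp.png'); b=cv2.imread('pics/tmp.png'); b=cv2.resize(b,(277*400//300,480))
o=np.hstack([a[:,:,::-1],b])[:,:800]; print(o.shape,b.shape); cv2.imwrite('pics/t8.png',o)
```

```text
t 12.38 pos [0.4202 0.0695 0.268 ] yaw -54.32 tilt fix (deg about x,y) [0.09 0.18] F [-0.3 -0.5 -0.3] M [-0.05  0.01  0.01] w 0.0915 q [ 0.02  0.25  1.84 -0.    1.05  0.97]
(480, 800, 3) (480, 369, 3)
```

View pics/t8.png

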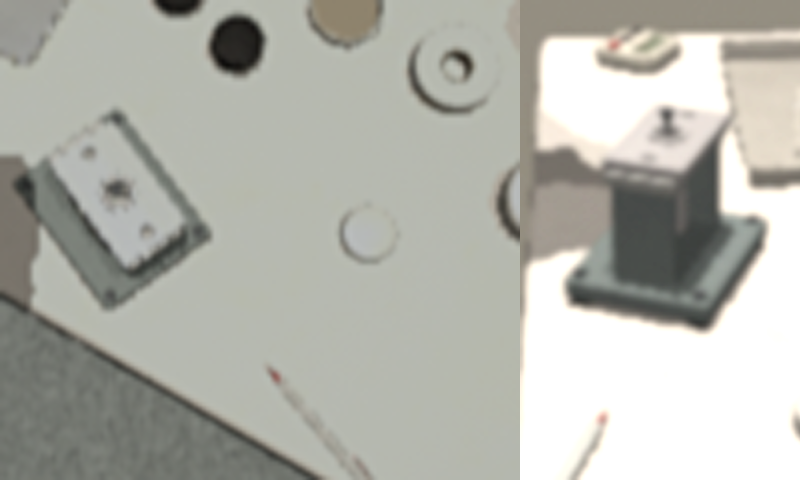

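The plate sits flat on the gauge with the plunger through it. In the top crop the lid is at (369,233), i.e. full-image px (332,208). Now I'll measure the lid and the plunger.

Run:
```python
from h import *
c=dict(np.load('t8.npz')); s=dict(np.load('s8.npz'))
for n,k in(('top',c),('side',s)):
    G=gradmag(k,.6)
    for nm,M in(('top rim',circ(.022,.015,n=60)),):
        best=max((map_coordinates(np.minimum(G,120),proj(k,M+[x,y,0])[:,::-1].T,order=1).mean(),round(x,4),round(y,4)) for x in np.arange(.37,.42,.0005) for y in np.arange(-.37,-.32,.0005))
        print(n,nm,best,'px',proj(k,np.array([[best[1],best[2],.015]]))[0].round(1))
d=dark(c,(240+118/4,150+190/4),2.5); print('plunger top',d,ray(c,d,.124)[0].round(4))
h=np.array([dark(c,(240+u/4,150+v/4),2) for u,v in((90,152),(147,231))]); H=ray(c,h,.105); print('pins',H[:,:2].round(4),H.mean(0).round(4),np.linalg.norm(H[0]-H[1]))
u=dark(s,(205+668/3.69-520/3.69,160+115/3.69),2); print('side plunger',u,proj(s,np.array([[.4204,-.1349,.124]]))[0])
# lid depth-based centre
W=cloud(c); m=(np.hypot(W[...,0]-.395,W[...,1]+.347)<.04)&(W[...,2]>.008)&(W[...,2]<.03); print('depth lid',np.nanmean(W[m],0).round(4),m.sum())
W=cloud(s); m=(np.hypot(W[...,0]-.395,W[...,1]+.347)<.04)&(W[...,2]>.011)&(W[...,2]<.03); print('depth lid side',np.nanmean(W[m],0).round(4),m.sum())
```

```text
top top rim (np.float32(55.266422), np.float64(0.3955), np.float64(-0.3335)) px [330.9 209. ]
side top rim (np.float32(94.06684), np.float64(0.3845), np.float64(-0.357)) px [288.7 276. ]
plunger top [268.6838717  196.84343881] [ 0.418  -0.1341  0.124 ]
pins [[ 0.4482 -0.1145]
 [ 0.3911 -0.1562]] [ 0.4197 -0.1354  0.105 ] 0.07072526429688736
side plunger [244.43949146 191.31280859] [245.06908319 188.63887346]
depth lid [ 0.3989 -0.3367  0.013 ] 146
depth lid side [ 0.3989 -0.3413  0.0146] 206
```

Call:
{"name": "move_arm", "arguments": {"series": [[[0,0,4],[0,-0.0425,0],0.0912],[[0,0,4],[-0.002,-0.0425,0],0.0912],[[0,0,4],[-0.002,-0.0425,0],0.0912],[[0,0,4],[-0.002,-0.0425,0],0.0912],[[0,0,4],[-0.002,-0.0425,0],0.0912]]}}

```text
t: 13.7
position: [0.4119, -0.146, 0.2684]
eef_rot: [-3.008, 0.9, -0.008]
wrist_force: [1.3, -0.8, -0.1]
width: 0.0907
```

Call:
{"name": "move_arm", "arguments": {"series": [[[0,0,4],[-0.0025,-0.0385,-0.01],0.0912],[[0,0,4],[-0.0025,-0.0385,-0.02],0.0912],[[0,0,4],[-0.0025,-0.0385,-0.02],0.0912],[[0,0,4],[-0.0025,-0.0385,-0.03],0.0912],[[0,0,3],[-0.0025,-0.0385,-0.03],0.0912]]}}

```text
t: 14.32
position: [0.3996, -0.3465, 0.1573]
eef_rot: [3.119, -0.374, 0.017]
wrist_force: [0.1, 1.3, 0.6]
width: 0.0914
```

Run:
```python
from h import *
s,R=st(); c=avg('side',4); np.savez('s9.npz',**c)
show(c,[circ(.022,.015)+[.3995,-.3385,0],circ(.022,0)+[.3995,-.3385,0]],(235,190,345,310),5,'s9.png')
```

```text
t 14.32 pos [ 0.3996 -0.3465  0.1573] yaw -13.69 tilt fix (deg about x,y) [0.08 0.6 ] F [0.1 1.3 0.6] M [-0.06 -0.11  0.01] w 0.0914 q [-0.83  0.54  1.73  0.01  0.86 -0.6 ]
```

View pics/s9.png

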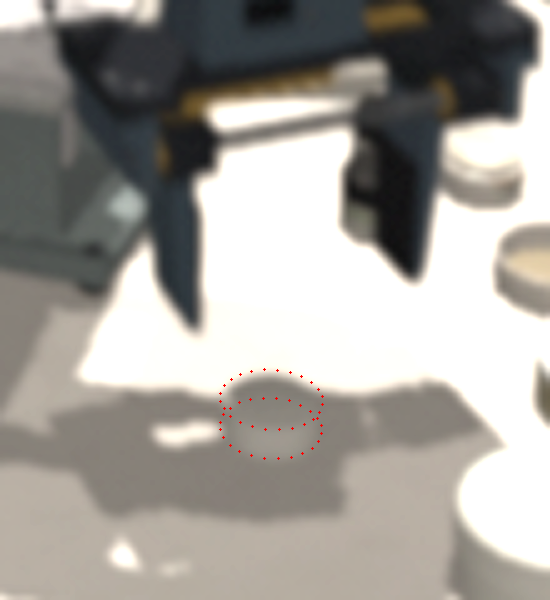

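The lid is where predicted (outline centred on it at (272,415)), and I can lower the fingers around it. First a small sideways correction.

Call:
{"name": "move_arm", "arguments": {"series": [[[0.1,0.6,0],[0,0.008,0],0.0912],[[0,0,0],[0,0,-0.02],0.0912],[[0,0,0],[0,0,-0.02],0.0912],[[0,0,0],[0,0,-0.018],0.0912],[[0,0,0],[0,0,0],0.0912]]}}

```text
t: 15.15
position: [0.4013, -0.3313, 0.1028]
eef_rot: [3.118, -0.374, 0.0]
wrist_force: [0.4, 0.0, 0.4]
width: 0.091
```

```bash
python3 -c "
from h import *
st()"
```

```text
t 15.15 pos [ 0.4013 -0.3313  0.1028] yaw -13.69 tilt fix (deg about x,y) [ 0.05 -0.  ] F [0.4 0.  0.4] M [ 0.03 -0.09 -0.  ] w 0.0910 q [-0.8   0.62  1.79 -0.    0.73 -0.56]
```

Call:
{"name": "move_arm", "arguments": {"series": [[[0,0,0],[-0.0015,-0.0075,0],0.0912],[[0,0,0],[0,0,-0.012],0.0912],[[0,0,0],[0,0,-0.008],0.0912],[[0,0,0],[0,0,0],0.0912],[[0,0,0],[0,0,0],0.0912]]}}

```text
t: 15.78
position: [0.4006, -0.3389, 0.0838]
eef_rot: [3.117, -0.373, 0.003]
wrist_force: [-0.1, 0.1, -0.1]
width: 0.091
```

```bash
python3 -c "
from h import *
st()"
```

```text
t 15.78 pos [ 0.4006 -0.3389  0.0838] yaw -13.65 tilt fix (deg about x,y) [0.16 0.09] F [-0.1  0.1 -0.1] M [-0.04 -0.06 -0.06] w 0.0910 q [-0.82  0.66  1.79 -0.    0.69 -0.58]
```

Call:
{"name": "move_arm", "arguments": {"series": [[[0.15,0.1,0],[0,0,-0.003],0.0912],[[0,0,0],[0,0,0],0.06],[[0,0,0],[0,0,0],0.04],[[0,0,0],[0,0,0],0.04],[[0,0,0],[0,0,0],0.04]], "newtons": 40}}

```text
t: 16.4
position: [0.4007, -0.339, 0.081]
eef_rot: [3.119, -0.373, 0.0]
wrist_force: [-0.2, -0.2, -0.4]
width: 0.0539
```

Call:
{"name": "move_arm", "arguments": {"series": [[[0,0,0],[0,0,0],0.035],[[0,0,0],[0,0,0],0.035],[[0,0,0],[0,0,0],0.035],[[0,0,0],[0,0,0],0.035],[[0,0,0],[0,0,0],0.035]]}}

```text
t: 17.02
position: [0.4007, -0.3391, 0.0811]
eef_rot: [3.119, -0.373, 0.0]
wrist_force: [-0.6, -1.1, 0.7]
width: 0.0418
```

```bash
python3 -c "
from h import *
st()"
```

```text
t 17.02 pos [ 0.4007 -0.3391  0.0811] yaw -13.65 tilt fix (deg about x,y) [0.03 0.01] F [-0.6 -1.1  0.7] M [-0.05 -0.1  -0.  ] w 0.0418 q [-0.82  0.66  1.79 -0.    0.69 -0.58]
```

The width of 41.8 mm is slightly under 44. I'll lift and check numerically where the lid sits between the pads.

Call:
{"name": "move_arm", "arguments": {"series": [[[0,0,0],[0,0,0.01],0.035],[[0,0,0],[0,0,0.03],0.035],[[0,0,0],[0,0,0.04],0.035],[[0,0,0],[0,0,0.04],0.035],[[0,0,0],[0,0,0],0.035]]}}

```text
t: 17.65
position: [0.4004, -0.3387, 0.207]
eef_rot: [3.119, -0.373, 0.001]
wrist_force: [1.1, -0.0, -1.3]
width: 0.0416
```

Run:
```python
from h import *
s,R=st(); c=avg('side',6); np.savez('s10.npz',**c)
p=s['position']; zt=p[2]-.0811
q=proj(c,np.array([[p[0],p[1],zt+.0075]]))[0]; print('pred lid px',q)
g=c['img'].mean(2); u,v=q.round().astype(int)
print('cols',u-16,'..',u+16)
for r in range(v-11,v+11): print(r,' '.join('%3d'%x for x in g[r,u-16:u+17]))
W=cloud(c); m=(np.hypot(W[...,0]-p[0],W[...,1]-p[1])<.045)&(abs(W[...,2]-zt-.0075)<.02)&(g>150); print('bright depth centroid',np.nanmean(W[m],0).round(4),m.sum())
```

```text
t 17.65 pos [ 0.4004 -0.3387  0.207 ] yaw -13.66 tilt fix (deg about x,y) [0.04 0.02] F [ 1.1 -0.  -1.3] M [-0.01 -0.05 -0.06] w 0.0416 q [-0.82  0.46  1.69 -0.    0.99 -0.58]
pred lid px [291.05609733 220.80121025]
cols 275 .. 307
210  41  36  37  38  41  43  44  44  64 109 155 181 190 193 194 193 191 192 192 192 185 157 104  47  18  13  14  15  16  20  30  39  43
211  44  36  37  38  42  43  44  45  72 130 187 216 223 224 224 224 223 223 223 223 217 185 121  54  18  13  14  14  16  20  30  39  43
212  46  36  36  38  41  44  43  46  77 139 198 225 229 229 229 229 229 229 229 230 223 189 123  54  19  14  13  15  16  22  31  40  44
213  47  36  36  38  41  43  43  46  78 140 197 222 225 223 223 223 223 224 225 226 219 184 118  52  18  14  13  14  16  22  31  40  43
214  49  36  36  37  41  43  43  46  76 132 182 202 203 199 198 198 201 204 207 211 205 170 108  47  18  14  15  13  16  23  32  40  42
215  52  36  36  37  40  43  43  44  66 109 146 160 158 154 152 154 158 163 170 177 175 146  95  45  23  17  14  16  17  23  33  41  42
216  54  37  36  38  40  43  44  43  54  81 106 115 
[... 1474 characters left out ...]
3  44  54  79 101 111 113 114 115 115 115 114 114 113 111 110 110 116 142 181 202 174 107  43  24  29  33
228 228 225 216 194 156 110  71  53  63  89 110 116 117 116 116 115 115 115 115 115 115 118 126 145 174 207 217 186 115  47  20  18  20
229 229 228 225 215 189 148 104  82  94 120 135 137 134 130 127 126 125 126 127 131 136 147 162 184 207 222 222 188 118  53  27  19  16
230 229 228 228 225 213 185 150 135 149 168 177 174 168 162 158 156 156 158 161 167 176 188 202 216 225 228 223 188 120  62  44  38  30
231 230 229 229 229 225 213 194 189 199 209 213 211 206 201 198 198 197 199 202 207 213 219 224 228 229 230 224 188 120  71  61  60  54
bright depth centroid [ 0.4013 -0.3412  0.13  ] 20
```

The lid is held between the fingers and reads roughly level. I'm carrying it to just above the plunger to compare it with the gauge in the same image.

Call:
{"name": "move_arm", "arguments": {"series": [[[0,0,0],[0,0.01,0.03],0.035],[[0,0,0],[0.004,0.035,0],0.035],[[0,0,0],[0.004,0.035,0],0.035],[[0,0,0],[0.004,0.035,0],0.035],[[0,0,0],[0.004,0.035,0],0.035]]}}

```text
t: 18.58
position: [0.4144, -0.1848, 0.2299]
eef_rot: [-3.111, 0.379, 0.016]
wrist_force: [0.3, 0.0, 0.5]
width: 0.0416
```

```bash
python3 -c "
from h import *
st()"
```

```text
t 18.57 pos [ 0.4144 -0.1848  0.2299] yaw -13.87 tilt fix (deg about x,y) [-0.49 -0.53] F [0.3 0.  0.5] M [-0.07 -0.1   0.  ] w 0.0416 q [-0.55  0.35  1.82  0.    0.98 -0.31]
```

Call:
{"name": "move_arm", "arguments": {"series": [[[-0.5,-0.5,0],[0.002,0.022,0],0.035],[[0,0,0],[0.002,0.022,0],0.035],[[0,0,0],[0,0,0],0.035],[[0,0,0],[0,0,0],0.035],[[0,0,0],[0,0,0],0.035]]}}

```text
t: 19.2
position: [0.4175, -0.1382, 0.2274]
eef_rot: [-3.118, 0.375, 0.008]
wrist_force: [-0.1, -0.0, 0.7]
width: 0.0417
```

Run:
```python
from h import *
s,R=st(); c=avg('side',6); np.savez('s11.npz',**c)
p=s['position']; zt=p[2]-.0811
q=proj(c,np.array([[p[0],p[1],zt+.0075]]))[0]; print('pred lid px',q,'plunger',proj(c,np.array([[.4195,-.135,.124]]))[0])
g=c['img'].mean(2); u,v=q.round().astype(int)
print('cols',u-14,'..',u+14)
for r in range(v-9,v+22): print(r,' '.join('%3d'%x for x in g[r,u-14:u+15]))
```

```text
t 19.20 pos [ 0.4175 -0.1382  0.2274] yaw -13.74 tilt fix (deg about x,y) [-0.12 -0.3 ] F [-0.1 -0.   0.7] M [ 0.01 -0.1  -0.02] w 0.0417 q [-0.46  0.33  1.86 -0.    0.96 -0.22]
pred lid px [244.65677511 178.05060232] plunger [244.78113924 188.73857125]
cols 231 .. 259
169  37  33  36  39  38  46  83 134 162 155 139 135 141 148 151 153 163 172 169 140  84  31  11  13  19  28  39  64 105
170  43  33  36  38  39  45  78 123 146 139 129 133 147 163 172 176 183 195 196 164 100  38  12  13  19  28  39  65 106
171  45  34  36  39  39  41  65 100 122 123 121 129 143 162 174 173 173 187 197 170 105  40  12  13  18  28  39  59  93
172  46  34  36  39  38  39  54  83 105 112 116 124 136 148 153 145 142 162 180 160 101  39  13  12  18  28  40  61  88
173  52  34  35  38  38  38  49  74  94 101 104 110 116 121 119 110 109 128 146 133  88  40  17  12  19  29  44  67  94
174  56  35  34  37  38  38  46  67  85  90  91  93  95  95  93  90  90  98 108 102  77  50  28  14  19  30  46  71  96
175  55  35  33  37  38  37  45  65  82  87  87  87  88  87  87  87  87  88  90  88  80  65  44  22  18  29  4
[... 2189 characters left out ...]
 158 117  85  73  72  73  74  79  81  80  78  78  78  76  74  73  72  71  72  72  72  71  71  71  76
195 216 209 190 157 118  87  74  73  73  73  75  78  80  78  77  78  79  77  74  73  71  72  72  71  71  71  71  71  86
196 209 190 156 117  87  74  73  73  74  75  76  79  79  76  75  77  79  78  75  74  72  71  72  72  71  71  70  76 105
197 190 156 117  87  75  72  74  74  74  75  77  80  81  79  78  79  80  78  75  74  72  72  71  71  72  70  70  83 124
198 157 117  87  74  73  73  73  74  74  75  76  79  80  79  78  79  78  76  74  73  72  71  71  72  70  69  69  89 138
199 120  87  74  73  74  74  74  74  74  74  75  76  76  76  76  75  74  73  72  71  72  71  71  71  70  68  67  94 149
```

Compared with the plunger in the same image, the lid is about 2–3 mm short in x and 4–5 mm short in y. I'll correct, then descend to just above the plunger contact height (TCP z about 0.193).

Call:
{"name": "move_arm", "arguments": {"series": [[[-0.1,-0.3,0],[0.0023,0.004,0],0.035],[[0,0,0],[0,0,-0.01],0.035],[[0,0,0],[0,0,-0.01],0.035],[[0,0,0],[0,0,-0.006],0.035],[[0,0,0],[0,0,0],0.035]]}}

```text
t: 20.12
position: [0.4198, -0.1334, 0.1993]
eef_rot: [-3.119, 0.375, 0.0]
wrist_force: [-0.4, -0.1, 0.2]
width: 0.0419
```

Run:
```python
from h import *
s,R=st(); c=avg('side',6); np.savez('s12.npz',**c)
p=s['position']; zt=p[2]-.0811
q=proj(c,np.array([[p[0],p[1],zt+.0075]]))[0]; print('pred lid px',q)
g=c['img'].mean(2); u,v=q.round().astype(int)
print('cols',u-13,'..',u+13)
for r in range(v-9,v+12): print(r,' '.join('%3d'%x for x in g[r,u-13:u+14]))
```

```text
t 20.12 pos [ 0.4198 -0.1334  0.1993] yaw -13.72 tilt fix (deg about x,y) [-0.03  0.  ] F [-0.4 -0.1  0.2] M [-0.01 -0.05 -0.01] w 0.0419 q [-0.44  0.38  1.9   0.    0.87 -0.2 ]
pred lid px [244.5001365  187.83644813]
cols 232 .. 258
179  36  36  39  39  39  56  90 116 125 132 152 174 194 210 216 217 217 209 172 105  40  13  14  19  28  40  69
180  39  35  38  39  42  73 125 162 173 179 192 206 214 217 217 217 216 208 172 105  40  12  13  20  29  42  72
181  41  34  37  38  45  86 148 189 200 200 203 206 207 208 208 208 209 201 168 103  40  13  13  19  29  46  83
182  44  33  37  38  44  84 143 180 184 178 173 171 171 170 171 174 179 178 151  95  39  14  13  20  29  50  94
183  47  33  36  38  42  69 114 141 140 131 124 120 119 118 121 124 132 136 120  82  44  23  15  19  29  52 100
184  51  33  35  38  38  50  79  98 100  95  92  90  89  89  90  92  96  99  94  78  58  38  21  19  30  56 105
185  57  33  35  38  38  42  61  80  87  87  87  87  87  87  87  87  88  88  87  83  73  52  29  19  31  61 111
186  66  36  35  38  38  42  61  80  88  89  89  89  89  90  90  89  90  90  89  8
[... 785 characters left out ...]
  77  73  71  71  70  70  70
194 216 210 185 141  91  62  67  79  88  92  95  96  96  96  95  94  91  86  80  75  73  71  72  71  72  71  70
195 209 190 156 115  81  68  71  75  79  83  85  86  86  84  86  85  82  79  74  72  72  72  71  71  71  70  71
196 189 156 118  87  74  71  73  74  76  77  79  79  78  77  79  80  78  75  73  72  71  71  71  71  71  70  76
197 156 117  87  74  73  72  74  74  75  77  80  80  78  77  79  80  77  75  73  72  72  71  71  71  70  70  83
198 117  87  74  73  73  74  74  73  74  76  79  80  79  79  79  78  77  74  73  72  71  71  71  70  69  69  89
199  87  74  73  73  73  73  74  74  74  75  75  76  76  75  75  74  73  72  72  71  71  72  70  69  67  67  93
```

The lid is now centred on the plunger within about 1.5 mm (lid centre u 244.5, plunger u 244.5). Going down gently.

Call:
{"name": "move_arm", "arguments": {"series": [[[0,0,0],[0,0.0003,-0.003],0.035],[[0,0,0],[0,0,-0.002],0.035],[[0,0,0],[0,0,-0.002],0.035],[[0,0,0],[0,0,-0.001],0.035],[[0,0,0],[0,0,0],0.035]]}}

```text
t: 21.05
position: [0.4203, -0.1333, 0.1921]
eef_rot: [3.119, -0.375, 0.004]
wrist_force: [-1.5, 1.3, 4.0]
width: 0.0422
```

```bash
python3 -c "
from h import *
st()"
```

```text
t 21.05 pos [ 0.4203 -0.1333  0.1921] yaw -13.72 tilt fix (deg about x,y) [0.04 0.14] F [-1.5  1.3  4. ] M [ 0.05  0.09 -0.01] w 0.0422 q [-0.44  0.39  1.91  0.    0.85 -0.2 ]
```

Call:
{"name": "move_arm", "arguments": {"series": [[[0,0.1,0],[0,0,-0.0012],0.035],[[0,0,0],[0,0,-0.0012],0.035],[[0,0,0],[0,0,-0.0012],0.035],[[0,0,0],[0,0,0],0.035],[[0,0,0],[0,0,0],0.035]]}}

```text
t: 21.68
position: [0.4204, -0.1333, 0.189]
eef_rot: [3.118, -0.375, 0.002]
wrist_force: [-1.1, 0.7, 4.9]
width: 0.0417
```

```bash
python3 -c "
from h import *
st()"
```

```text
t 21.68 pos [ 0.4204 -0.1333  0.189 ] yaw -13.72 tilt fix (deg about x,y) [0.06 0.07] F [-1.1  0.7  4.9] M [0.03 0.12 0.01] w 0.0417 q [-0.44  0.39  1.91 -0.    0.84 -0.2 ]
```

Call:
{"name": "move_arm", "arguments": {"series": [[[0,0,0],[0,0,-0.001],0.035],[[0,0,0],[0,0,-0.001],0.035],[[0,0,0],[0,0,0],0.035],[[0,0,0],[0,0,0],0.035],[[0,0,0],[0,0,0],0.035]]}}

```text
t: 22.3
position: [0.4204, -0.1333, 0.1877]
eef_rot: [3.118, -0.375, 0.003]
wrist_force: [-1.5, 1.1, 5.5]
width: 0.0419
```

```bash
python3 -c "
from h import *
st()"
```

```text
t 22.30 pos [ 0.4204 -0.1333  0.1877] yaw -13.72 tilt fix (deg about x,y) [0.07 0.09] F [-1.5  1.1  5.5] M [0.13 0.18 0.02] w 0.0419 q [-0.44  0.4   1.91 -0.    0.83 -0.2 ]
```

Call:
{"name": "move_arm", "arguments": {"series": [[[0,0,0],[0,0,-0.0007],0.035],[[0,0,0],[0,0,-0.0006],0.035],[[0,0,0],[0,0,-0.0005],0.035],[[0,0,0],[0,0,-0.0005],0.035],[[0,0,0],[0,0,-0.0005],0.035]]}}

```text
t: 22.92
position: [0.4203, -0.1333, 0.1868]
eef_rot: [3.117, -0.375, 0.005]
wrist_force: [-4.3, 1.2, 18.8]
width: 0.0419
```

```bash
python3 -c "
from h import *
st()"
```

```text
t 22.93 pos [ 0.4203 -0.1333  0.1868] yaw -13.71 tilt fix (deg about x,y) [0.12 0.16] F [-4.3  1.2 18.8] M [ 0.28  0.73 -0.01] w 0.0419 q [-0.44  0.4   1.91 -0.    0.83 -0.2 ]
```

Firm contact at z 0.1868: 18.8 N total, of which about 12 N is on the plate. I'll check that it holds steady and take the last look.

Run:
```python
from h import *
c=avg('side',6); st(); camera('top'); camera('top'); camera('top'); s,R=st()
np.savez('s13.npz',**c)
show(c,[],(210,160,280,215),11,'s13.png')
```

```text
t 23.23 pos [ 0.4203 -0.1333  0.1868] yaw -13.71 tilt fix (deg about x,y) [0.12 0.16] F [-4.5  0.5 18.4] M [0.34 0.65 0.04] w 0.0415 q [-0.44  0.4   1.91 -0.    0.83 -0.2 ]
t 23.38 pos [ 0.4203 -0.1333  0.1868] yaw -13.71 tilt fix (deg about x,y) [0.12 0.16] F [-3.6  1.8 17.6] M [0.37 0.75 0.  ] w 0.0418 q [-0.44  0.4   1.91 -0.    0.83 -0.2 ]
```

View pics/s13.png

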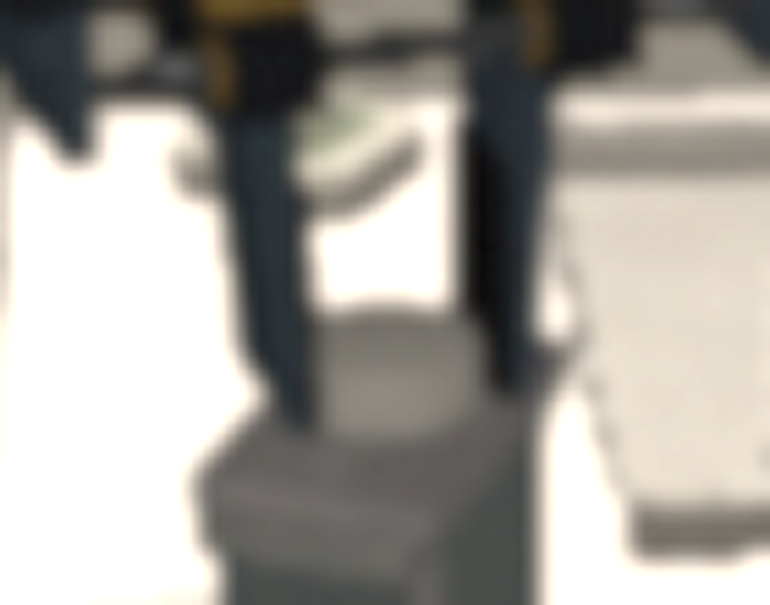

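```bash
python3 -c "
from h import *
from station import finish_job
st(); print(finish_job()); st()"
```

```text
t 23.38 pos [ 0.4203 -0.1333  0.1868] yaw -13.71 tilt fix (deg about x,y) [0.12 0.16] F [-3.6  1.8 17.6] M [0.37 0.75 0.  ] w 0.0418 q [-0.44  0.4   1.91 -0.    0.83 -0.2 ]
the job is handed in; nothing more can be done
None
the job is handed in; nothing more can be done
```

The job is handed in at 23.4 s of the 58 s allowed. The anvil plate is seated on the gauge, and the gripper is holding the lid rim down on it. No verdict was reported.

**Plate:** I fitted it over both dowel pins, pressed it down and let go. The press peaked at about 55 N, more than intended, and the fingers seem to have slid about 3 mm down the plate. Pictures afterwards showed it flat on the table with the plunger through its hole.

**Lid:** I gripped it at 40 N and lowered it gently over the plunger. It stopped at z 0.1868 m; 0.187 m was expected with the rim flat on the plate. The wrist force held steady at about 18 N. By my estimate about 7 N of that is the plunger spring and about 11 N the lid on the plate. The tool was level to about 0.2°.

**Checks that disagreed or could not be made:**
- **Gauge position:** the top and side cameras disagreed by about 3 mm. I went by the side camera and the feel of contact.
- **Lid centring:** the lid's position in the grip was uncertain by about 2–3 mm.
- **Lid width:** the grip read 42 mm instead of 44 mm.
- **Uneven pressure:** the wrist moment suggests the lid presses slightly more on its -x, +y side.
- **Dial:** it faced away from the side camera, so I did not read it. The depth is inferred from height and force.

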